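# Point out the unpunched bracket and book it as a reject

## Robot

A 6-joint arm with a two-finger parallel gripper is mounted at the origin on the work surface. World frame = base frame: x ahead of the robot, y to its left, z up, the work surface at z = 0. Lengths are in m, angles in rad, forces in N, time in s.
With the tool pointing down it reaches from about 0.275 to 0.75 m from the base axis. Payload 10.2 kg.
Tool frame: the origin (TCP) lies at the very end of the fingers, on their centre line; the grasp point (between the pads) lies 19 mm behind it; z points along the fingers, y is the direction in which the jaws open and shut (so a half turn about z gives the same grasp; the last joint's range is limited). The gripper opens to 88 mm and grips with 3 to 60 N. Pads are 18 mm wide; open, the fingers measure 123 mm over their backs; the gripper's body (75 mm by 187 mm) begins 45 mm behind the grasp point.
Start: joints at [0.946, 0.313, 1.498, -0, 1.331, -0.223], TCP at [0.205, 0.483, 0.239] pointing down, gripper open.
Joint ranges: [-2.94, 2.94], [-0.97, 2.17], [0.19, 2.56], [-1.23, 4.37], [0.02, 3.11], [-2.88, 2.88]. Speed limits (rad/s): [2.39, 2.39, 3.01, 3.14, 3.14, 3.14].

## Interface

Orientations are given as a unit quaternion [x, y, z, w].
In Python, from bench import bot, hand, solve_ik, telemetry, snapshot, camera_params, order, spotter gives the robot as it stands. Calls block until the motion is done:
- bot.movep(position, orientation): joint-space move of the TCP to a pose.
- bot.servo_line(position, vel=0.15, orientation=None, max_force=None): straight line of the TCP; orientation=None keeps the orientation; vel is the mean speed in m/s. With max_force (N) it stops when the force on the tool has changed by that much, and returns True; else False.
- bot.move_joints(angles): joint-space move.
- hand.set_gripper(opening, effort=None): finger opening in m; effort is the grip in N (None keeps the last); returns when the fingers have stopped.
- bot.pause(seconds).
- solve_ik(position, orientation): joint angles nearest the present ones, or None.
- telemetry.read_state(): the state.
- snapshot(name): name is "scene" or "side" or "wrist"; returns the picture (400x640x3 uint8, red, green, blue); there is no depth.
- camera_params(name): a dict with "fx", "fy", "cx", "cy" (pixels), "extrinsics" (4x4, takes a point from world to camera coordinates). Camera axes: x right, y up, looking along -z (the intrinsics and any distortion apply to the point x, -y, -z); pixel columns grow to the right and rows downward; lengths in m; the calibration is good to about 2 mm. A picture is of the moment at which its call begins: read the wrist's pose just before it. camera_params takes no time and is no camera call; for the wrist camera it gives the pose at the moment of the call.
A pose or a line that the arm cannot do raises bot.IKError and nothing moves.
- order.finish_job(): hands the job in, once; it reports no verdict.
Trained networks look in the newest picture that a camera, given by its name, has taken for a name from the list of things; names that differ only in an ending like _2 or _b are one class to them, and where a whole thing is asked for, a point or a joint stands for the part that bears it (a point fixed in the world has none). Each returns a list of dicts, best first, with "score" (0 to 1); they miss things now and then, are a little off and sometimes report something else, mostly with a low value. They report only what shows in the picture. A call takes as long as a camera call. They do not tell look-alikes from the thing itself.
- spotter.cut_out(name, camera): "mask" (400x640 bool, what is visible of it).
- spotter.landmark_of(name, camera): "position" ([x, y, z] in m, in the coordinates of the camera as it stood for that picture, good to about 4 mm: a listed point, or the origin of a listed thing).
The state is a dict: "clock": time; "joints": joint angles; "joint_velocities": joint speeds; "joint_efforts": joint torques, N m; "tcp_pos": TCP position; "tcp_rot": TCP orientation; "force": force on the tool from outside, world axes, zero at the start; "ft_torque": the same for the moment, N m; "gripper_width": finger opening in m.
Only numpy, scipy, OpenCV 4.12 (cv2) and the standard library are available. Lean on these libraries where they do the work, as an engineer would, in place of code of your own. Each camera call takes 0.05 s, during which the arm holds its last target.

## Task

One of the four zinc brackets on the inspection mat never had its round hole punched: with closed fingers point straight down at the middle of that bracket, fingertips about 3 cm above its base and not touching it, and keep still there for at least two seconds so that the bench camera logs it. Then press the red reject button on the console fully down with the fingertips, let it come back up, and finish clear of everything. Do not dip down over the good brackets or press the green button, and leave the brackets and everything else standing around untouched where it is.

Things in the scene. Friction and masses are not known exactly. Their poses are not given: they have to be found in the camera images.
- bracket_blank: zinc-grey folded steel bracket: flat rectangular base 80 mm (its x) by 64 mm (its y), 4 mm thick, with a flange 4 mm thick along its +x edge standing up to 30 mm above the underside; the odd one out: its base is plain sheet with NO hole. Lies loose and flat on the mat, any yaw within about 0.6 rad; origin at the centre of the base's underside, which is 4 mm above the table; z up
- bracket_a: zinc-grey folded steel bracket: flat rectangular base 80 mm (its x) by 64 mm (its y), 4 mm thick, with a flange 4 mm thick along its +x edge standing up to 30 mm above the underside; a good one, with a round 30 mm hole through the middle of its base. Lies loose and flat on the mat, any yaw within about 0.6 rad; origin at the centre of the base's underside, which is 4 mm above the table; z up
- bracket_b: zinc-grey folded steel bracket: flat rectangular base 80 mm (its x) by 64 mm (its y), 4 mm thick, with a flange 4 mm thick along its +x edge standing up to 30 mm above the underside; a good one, with a round 30 mm hole through the middle of its base. Lies loose and flat on the mat, any yaw within about 0.6 rad; origin at the centre of the base's underside, which is 4 mm above the table; z up
- bracket_c: zinc-grey folded steel bracket: flat rectangular base 80 mm (its x) by 64 mm (its y), 4 mm thick, with a flange 4 mm thick along its +x edge standing up to 30 mm above the underside; a good one, with a round 30 mm hole through the middle of its base. Lies loose and flat on the mat, any yaw within about 0.6 rad; origin at the centre of the base's underside, which is 4 mm above the table; z up
- mat: dark green-grey square rubber mat 290 x 290 mm, 4 mm thick, fixed; the four brackets lie on it, two by two, about 144 mm apart; origin at the centre of its underside
- console: low grey box 100 mm (its x) by 180 mm (its y), 40 mm tall, fixed, with a black top and two push buttons 90 mm apart along its y; red and green may swap places; origin at the centre of its underside
- reject_top (a point): centre of the top face of the round red push button (diameter 36 mm) on the console, it faces straight up and moves down as it is pressed
- reject (a joint): travel of the red button: 0 released, 0.006 m fully down; sprung, about 5 N holds it fully down and it comes back when let go
- accept_top (a point): centre of the top face of the round green push button (diameter 36 mm) on the console, it faces straight up and moves down as it is pressed
- accept (a joint): travel of the green button: 0 released, 0.006 m fully down; sprung, about 5 N holds it fully down and it comes back when let go
- bottle: clear plastic bottle with a blue cap, 64 mm diameter, 210 mm tall, standing loose; origin at the centre of its underside
- screwdriver: screwdriver lying loose on the table to the left (+y) of the mat; origin on the table under its middle
- carton: brown cardboard carton 120 x 160 x 80 mm tall, loose; origin at the centre of its underside
- jar: small white jar with a yellow lid, 56 mm diameter, 70 mm tall, standing loose behind the console and beside the mat; origin at the centre of its underside
Things that resemble listed ones, but are neither listed nor needed, are in the scene too. Leave any blue look-alike of the bracket_blank alone. What is shaped like the bracket_b but purple is not meant.

How it is judged:
By the outcome, as a careful person would: the job done as asked, in the order asked, and still so for the second after the job is handed in, with the robot touching nothing.
It also fails if it takes over 38 s, if anything falls off the work surface, if the arm or the gripper's body presses on something with over 40 N, if the wrist force passes 120 N, or if a joint passes its speed limit or range.

## Working session

There is one attempt and no reset: what is moved stays moved. The work goes in short steps, each a Python script; the robot and the scene stay as the last script left them, time stands still between calls to the robot, and variables do not carry over. Pictures are saved under pics/ and viewed, and the job is handed in when it is done.

```bash
mkdir -p pics; ls
python3 - <<'E'
from bench import *
import cv2
for n in ["scene","side","wrist"]:
    im=snapshot(n); cv2.imwrite(f"pics/{n}0.png",im[:,:,::-1])
    p=camera_params(n); print(n,p)
print(telemetry.read_state())
E
```

```text
pics
scene {'fx': 416.480271701791, 'fy': 416.480271701791, 'cx': 311.64851842394575, 'cy': 200.55061474888902, 'extrinsics': array([[-0.62251397,  0.78252759,  0.01126628,  0.25358255],
       [-0.476722  , -0.39057857,  0.78751794,  0.21290732],
       [ 0.62065488,  0.48487004,  0.61618874, -1.70518708],
       [ 0.        ,  0.        ,  0.        ,  1.        ]])}
side {'fx': 487.44706711211137, 'fy': 487.44706711211137, 'cx': 314.7121194153727, 'cy': 202.47608110888063, 'extrinsics': array([[ 0.97856278, -0.20591319, -0.00382668, -0.51706902],
       [ 0.13436722,  0.62425251,  0.76958057, -0.16156589],
       [-0.15607798, -0.75359708,  0.63853825, -1.42075979],
       [ 0.        ,  0.        ,  0.        ,  1.        ]])}
wrist {'fx': 338.34214703374033, 'fy': 338.34214703374033, 'cx': 316.01240733174546, 'cy': 200.49627391629852, 'extrinsics': array([[ 3.90690485e-01,  9.20522096e-01,  1.28539546e-04,
        -5.24210822e-01],
       [-8.86459694e-01,  3.76271254e-01, -2.69460858e-01,
         3.78964917e-02],
       [-2.48093039e-01,  1.05161848e-01,  9.63011334e-01,
        -3.89202736e-01],
       [ 0.00000000e+00,  0.00000000e+00,  0.00000000e+00,
         1.00000000e+00]])}
{'clock': 0.15, 'joints': array([ 9.45582140e-01,  3.13294703e-01,  1.49826252e+00, -2.15530662e-05,
        1.33098524e+00, -2.23414962e-01]), 'joint_velocities': array([-2.35991442e-06, -1.52830169e-03, -2.38810799e-03, -2.12524707e-04,
        1.45402145e-03,  1.00297339e-03]), 'joint_efforts': array([ 1.24543294e-03, -4.02299631e+01, -2.52317637e+01,  6.93236059e-02,
        3.44392774e-02, -6.39364316e-05]), 'tcp_pos': array([0.20522602, 0.48302383, 0.23830625]), 'tcp_rot': array([ 1.99548394e-01,  9.79887857e-01, -4.37102139e-04, -1.85978769e-04]), 'force': array([-0.5124849 ,  0.51172858,  0.17780467]), 'ft_torque': array([ 0.03487792,  0.01134282, -0.00486108]), 'gripper_width': 0.08830114811269121}
```

View pics/scene0.png

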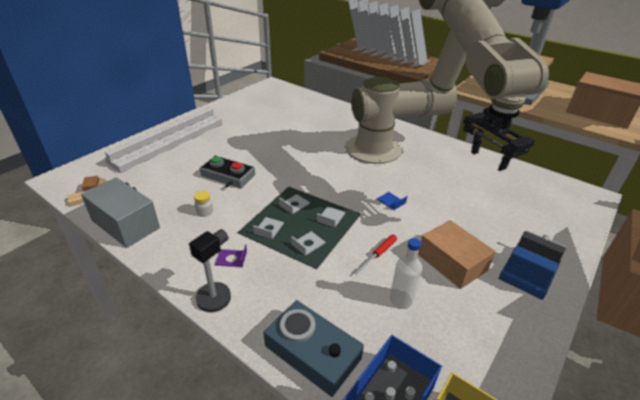

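View pics/side0.png

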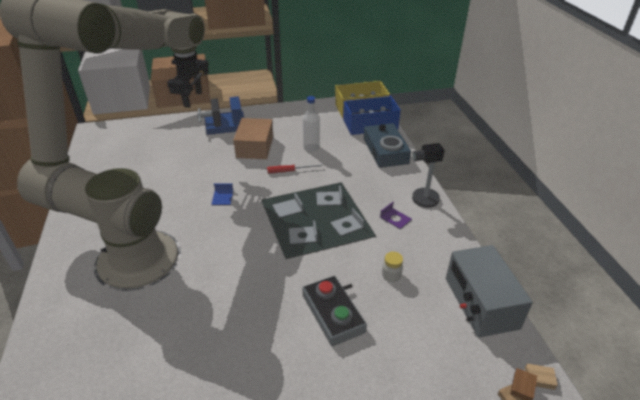

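View pics/wrist0.png

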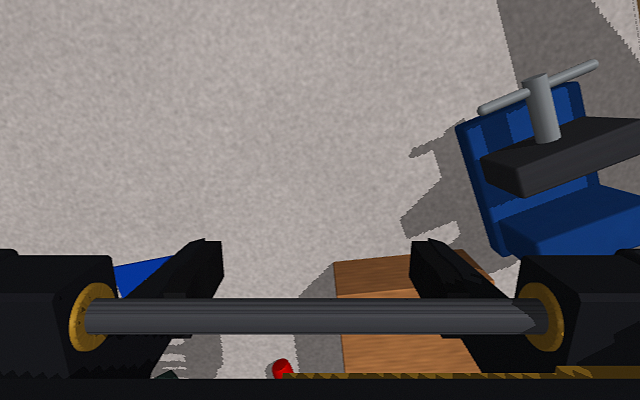

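The scene view shows four grey brackets at (293,203), (330,215), (268,228) and (308,242). The one at (330,215), which is (287,208) in the side view, looks plain. The red button is at scene (237,168), side (326,288). The blue and purple look-alikes are off the mat. Next I'll enlarge the brackets and get the landmarks.

```bash
cat > h.py <<'E'
from bench import *
import numpy as np, cv2
def towld(n,p):
    E=camera_params(n)["extrinsics"]; return np.linalg.inv(E)@np.r_[p,1]
def proj(n,P):
    c=camera_params(n); q=c["extrinsics"]@np.r_[P,1]
    return c["cx"]+c["fx"]*q[0]/-q[2], c["cy"]+c["fy"]*-q[1]/-q[2]
def ray(n,u,v,z):
    c=camera_params(n);E=c["extrinsics"];R=E[:3,:3]
    o=-R.T@E[:3,3]; d=R.T@np.array([(u-c["cx"])/c["fx"],-(v-c["cy"])/c["fy"],-1])
    return o+d*(z-o[2])/d[2]
E
python3 - <<'E'
from h import *
np.set_printoptions(precision=4,suppress=True)
ims={n:snapshot(n) for n in ["scene","side"]}
for n in ims:
    for t in ["bracket_blank","reject_top","accept_top","console","mat","jar","bottle","carton"]:
        for d in spotter.landmark_of(t,n):
            P=towld(n,d["position"])[:3]; print(n,t,round(d["score"],2),P,np.round(proj(n,P)))
a=cv2.resize(ims["scene"][180:270,235:365],None,fx=6,fy=6,interpolation=cv2.INTER_CUBIC)
b=cv2.resize(ims["side"][180:260,255:380],None,fx=6,fy=6,interpolation=cv2.INTER_CUBIC)
cv2.imwrite("pics/ca.png",a[:,:,::-1]);cv2.imwrite("pics/cb.png",b[:,:,::-1])
E
```

```text
scene bracket_blank 0.74 [0.2623 0.2256 0.0015] [389. 200.]
scene bracket_blank 0.54 [0.4665 0.1227 0.0037] [330. 217.]
scene bracket_blank 0.33 [0.398  0.5103 0.0001] [451. 261.]
scene reject_top 0.47 [ 0.4958 -0.2707  0.0633] [237. 164.]
scene accept_top 0.61 [ 0.5171 -0.3575  0.0637] [216. 158.]
scene accept_top 0.36 [ 0.524   0.3334 -0.006 ] [376. 259.]
scene console 0.73 [ 0.5055 -0.314   0.0013] [229. 175.]
scene mat 0.68 [0.5439 0.0635 0.0018] [301. 222.]
scene jar 0.87 [ 0.7027 -0.2173  0.007 ] [204. 210.]
scene jar 0.54 [ 0.5072 -0.3128  0.0034] [229. 175.]
scene jar 0.52 [0.6021 0.1397 0.0043] [308. 242.]
scene bottle 0.95 [0.6152 0.4641 0.0001] [400. 300.]
scene carton 0.95 [0.4002 0.5114 0.001 ] [451. 261.]
side bracket_blank 0.91 [0.4627 0.122  0.0094] [287. 207.]
side bracket_blank 0.8 [ 0.261   0.2338 -0.0001] [223. 197.]
side reject_top 0.49 [ 0.5014 -0.2685  0.0599] [326. 286.]
side accept_top 0.47 [ 0.5204 -0.3555  0.0582] [341. 312.]
side console 0.71 [ 0.5082 -0.3133  0.0001] [332. 314.]
side mat 0.64 [0.5449 0.0689 0.0027] [315. 216.]
side jar 0.79 [ 0.7014 -0.2179 -0.0007] [391. 275.]
side bottle 0.77 [0.6103 0.4709 0.0021] [310. 146.]
side carton 0.66 [0.4023 0.5122 0.0021] [255. 147.]
```

View pics/ca.png

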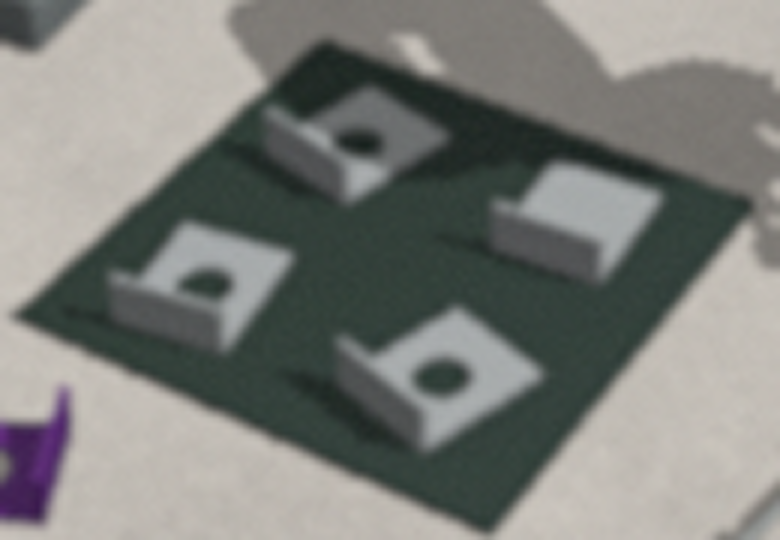

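View pics/cb.png

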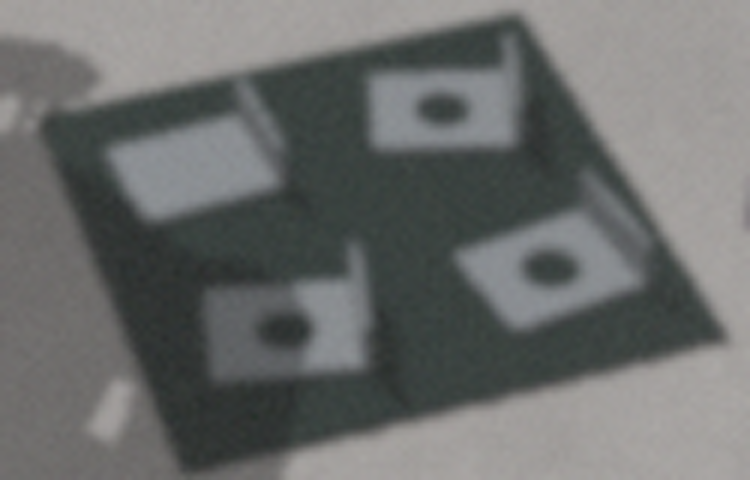

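Candidates: the plain bracket at side (287,208) / scene (330,215) is the one. The other three mat brackets show clear holes in both crops, and the blue and purple ones are decoys. I'll hover high over it with closed fingers and refine its position with the wrist camera.

Run:
```python
from h import *
np.set_printoptions(precision=4,suppress=True)
for n,(x0,y0),c in [("side",(255,180),[(105,153),(235,113),(282,185),(155,222)])]:
    P=[ray(n,x0+(u+.5)/6-.5,y0+(v+.5)/6-.5,.008) for u,v in c]; print(n,np.array(P),np.mean(P,0))
hand.set_gripper(0.0)
Q=[2**-.5,2**-.5,0,0]
bot.movep([0.40,0.122,0.25],Q)
s=telemetry.read_state(); print(s["clock"],s["tcp_pos"],s["gripper_width"],s["force"])
im=snapshot("wrist"); cv2.imwrite("pics/w1.png",im[:,:,::-1])
for d in spotter.landmark_of("bracket_blank","wrist"):
    P=towld("wrist",d["position"])[:3]; print(d["score"],P,proj("wrist",P))
```

```text
side [[0.4169 0.1456 0.008 ]
 [0.492  0.1646 0.008 ]
 [0.5061 0.0991 0.008 ]
 [0.4348 0.0837 0.008 ]] [0.4625 0.1232 0.008 ]
3.8667 [0.3999 0.1226 0.25  ] 0.00047749394978512046 [-0.6306  0.2894  0.0836]
0.75 [0.2605 0.229  0.0029] (np.float64(188.01087961925182), np.float64(69.56061376340386))
0.55 [0.4639 0.121  0.0063] (np.float64(370.5035710474859), np.float64(168.36705002730062))
```

View pics/w1.png

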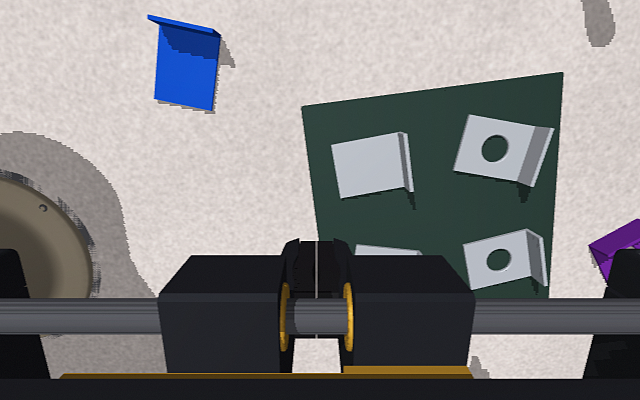

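The wrist view shows the plain bracket at (371,167), and the network gives (0.464, 0.121), matching the side view. I'll descend straight down over it and hold.

Run:
```python
from h import *
np.set_printoptions(precision=4,suppress=True)
bot.servo_line([0.4637,0.1215,0.20],vel=.15)
bot.servo_line([0.4637,0.1215,0.0365],vel=.1,max_force=6)
bot.pause(1.2)
s=telemetry.read_state(); print(s["clock"],s["tcp_pos"],s["force"])
im=snapshot("side"); cv2.imwrite("pics/h.png",cv2.resize(im[140:270,230:400],None,fx=4,fy=4)[:,:,::-1])
bot.pause(1.8)
s=telemetry.read_state(); print(s["clock"],s["tcp_pos"],s["joint_velocities"])
```

```text
7.6417 [0.4637 0.1215 0.0365] [0.1982 0.1789 0.0673]
9.4917 [0.4637 0.1215 0.0365] [-0.0003  0.0024 -0.0013 -0.0017  0.0007  0.0007]
```

View pics/h.png

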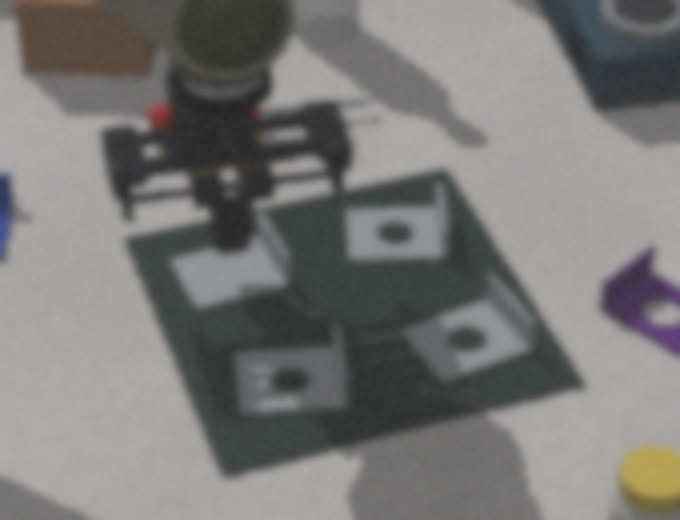

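The closed fingers held still above the plain bracket for about 3 s, touching nothing; the other brackets look unmoved. Now I'll rise and look at the console.

Run:
```python
from h import *
np.set_printoptions(precision=4,suppress=True)
bot.servo_line([0.4637,0.1215,0.22],vel=.2)
bot.movep([0.49,-0.34,0.25],[2**-.5,2**-.5,0,0])
s=telemetry.read_state(); print(s["clock"],s["tcp_pos"])
im=snapshot("wrist"); cv2.imwrite("pics/w2.png",im[:,:,::-1])
for t in ["reject_top","accept_top"]:
  for d in spotter.landmark_of(t,"wrist"):
    P=towld("wrist",d["position"])[:3]; print(t,d["score"],P,proj("wrist",P))
hsv=cv2.cvtColor(im,cv2.COLOR_RGB2HSV); m=((hsv[...,0]<8)|(hsv[...,0]>172))&(hsv[...,1]>150)&(hsv[...,2]>80)
n,l,st,c=cv2.connectedComponentsWithStats(m.astype(np.uint8))
for i in range(1,n):
    if st[i,4]>50: print(st[i],c[i],ray("wrist",*c[i],.055))
```

```text
12.25 [ 0.4905 -0.339   0.2501]
reject_top 0.72 [ 0.4996 -0.2666  0.0612] (np.float64(325.2532853388742), np.float64(101.47186527172461))
accept_top 0.74 [ 0.524  -0.359   0.0621] (np.float64(348.36112214057505), np.float64(195.51203084907704))
[ 307   85   37   39 1112] [325.0971 103.9685] [ 0.4995 -0.269   0.055 ]
[609 203  22  10 202] [619.3168 207.4703] [ 0.811  -0.3735  0.055 ]
```

View pics/w2.png

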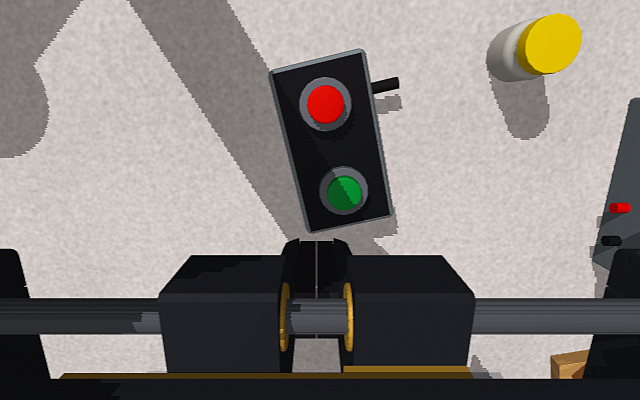

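Red button at wrist (325,103), i.e. (0.4995, -0.268), well apart from green at (344,192). I'll press it now, guarded by force.

Run:
```python
from h import *
np.set_printoptions(precision=4,suppress=True)
f=lambda t:(lambda s:print(t,s["clock"],s["tcp_pos"],s["force"]))(telemetry.read_state())
X=[0.4995,-0.2678]
bot.servo_line(X+[0.20],vel=.15)
bot.servo_line(X+[0.085],vel=.12); f("above")
r=bot.servo_line(X+[0.045],vel=.02,max_force=14); f(r)
bot.pause(.3); f("held")
im=snapshot("side"); cv2.imwrite("pics/p.png",cv2.resize(im[230:350,260:420],None,fx=4,fy=4)[:,:,::-1])
```

```text
above 14.25 [ 0.4998 -0.2681  0.0858] [0.8851 0.1944 0.9582]
True 15.5833 [ 0.4995 -0.2678  0.0572] [-1.4349  1.4271  7.0098]
held 15.8833 [ 0.4996 -0.2678  0.0572] [-2.3641  2.0387  8.0158]
```

View pics/p.png

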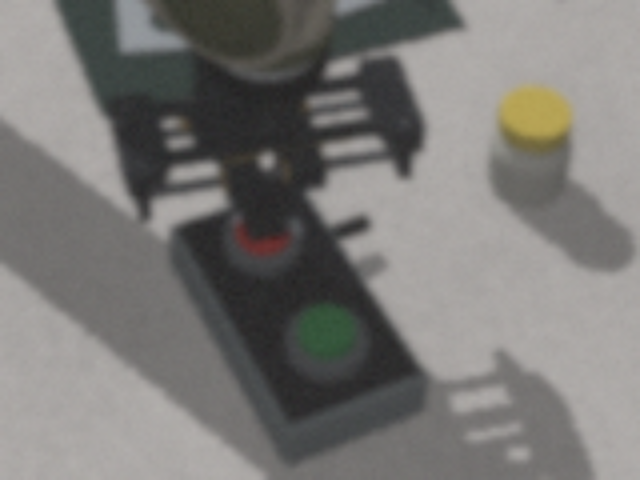

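The force stopped at about 8 N with z=0.0572. That is probably full travel, but I'll step further down to confirm the hard stop.

Run:
```python
from h import *
np.set_printoptions(precision=4,suppress=True)
f=lambda t:(lambda s:print(t,s["clock"],s["tcp_pos"],s["force"]))(telemetry.read_state())
X=[0.4995,-0.2678]
for z in [.0567,.0562,.0557,.0552,.0547,.0542]:
    r=bot.servo_line(X+[z],vel=.01,max_force=15); bot.pause(.15); f(r)
    if telemetry.read_state()["force"][2]>16: break
bot.pause(.4); f("held")
```

```text
False 16.3333 [ 0.4995 -0.2678  0.0572] [-2.2641  1.5885  6.9689]
False 16.7333 [ 0.4996 -0.2679  0.0571] [-4.5788  2.8481 10.8813]
False 17.1333 [ 0.4996 -0.2679  0.0571] [-4.8214  2.9245 14.2598]
False 17.5333 [ 0.4996 -0.2679  0.057 ] [-6.7727  3.8469 19.5892]
held 17.9333 [ 0.4996 -0.2679  0.057 ] [-6.6574  4.6202 19.9646]
```

Hard stop at z≈0.057 under 20 N. To confirm it's the button bottoming out and not the collar, I'll rise in steps and watch where contact ends (6 mm higher expected).

Run:
```python
from h import *
np.set_printoptions(precision=4,suppress=True)
f=lambda t:(lambda s:print(t,round(s["clock"],2),s["tcp_pos"],s["force"]))(telemetry.read_state())
X=[0.4995,-0.2678]
for z in [.0572,.0585,.0600,.0615,.0625,.0635,.065,.07]:
    bot.servo_line(X+[z],vel=.02); bot.pause(.08); f(z)
im=snapshot("side"); cv2.imwrite("pics/q.png",cv2.resize(im[230:350,260:420],None,fx=4,fy=4)[:,:,::-1])
```

```text
0.0572 18.27 [ 0.4996 -0.2678  0.0573] [-1.9373  0.7525  4.1853]
0.0585 18.6 [ 0.4996 -0.2679  0.0585] [-0.0769 -0.3832  3.3147]
0.06 18.93 [ 0.4996 -0.2678  0.06  ] [ 0.0251 -1.0617  3.5662]
0.0615 19.27 [ 0.4996 -0.2678  0.0615] [ 0.6011 -2.152   2.1979]
0.0625 19.6 [ 0.4995 -0.2678  0.0625] [ 1.1403 -0.2597  1.6509]
0.0635 19.93 [ 0.4992 -0.2676  0.0633] [-0.7478 -0.8305  0.2678]
0.065 20.27 [ 0.4995 -0.2678  0.065 ] [-0.1594  0.9323  0.097 ]
0.07 20.75 [ 0.4995 -0.2678  0.07  ] [ 0.0214 -0.4338  0.3227]
```

View pics/q.png

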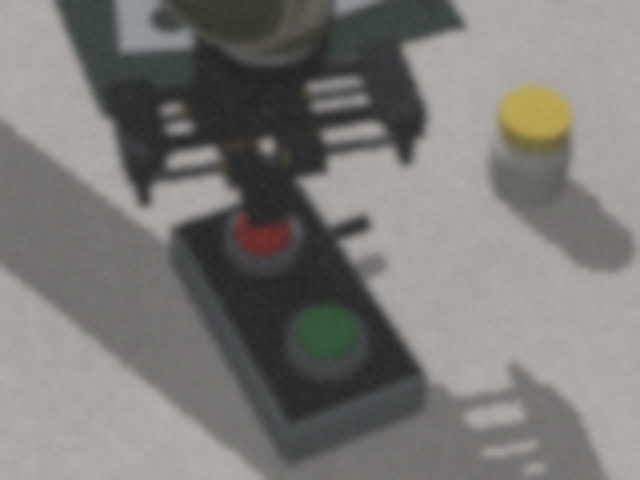

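Spring contact ran from 0.0571 up to about 0.063, so the full 6 mm was pressed, then released. Now I'll retreat upward, check the scene and hand in.

Run:
```python
from h import *
np.set_printoptions(precision=4,suppress=True)
bot.servo_line([0.4995,-0.2678,0.25],vel=.15)
bot.pause(.3)
s=telemetry.read_state(); print(s["clock"],s["tcp_pos"],s["force"])
a=snapshot("scene");b=snapshot("side");cv2.imwrite("pics/e.png",np.vstack([a[140:320,100:],b[120:340,:540]])[:,:,::-1])
order.finish_job()
```

```text
22.45 [ 0.4995 -0.2677  0.2497] [-0.0762  0.4789 -0.0829]
the job is handed in; nothing more can be done
```

View pics/e.png

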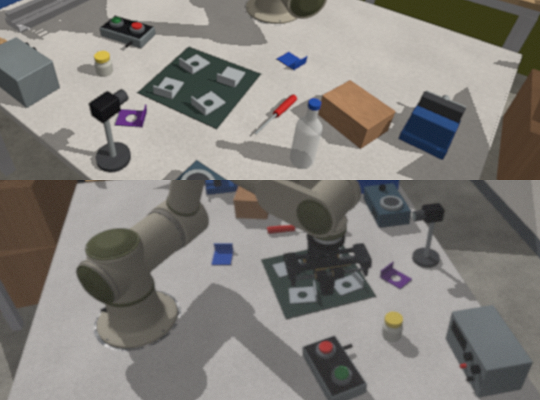

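The job is done and handed in at about 22.5 s on the robot's clock.

- **Pointing:** I pointed closed fingers straight down at the bracket with no hole, near (0.464, 0.122). The fingertips were at z = 0.0365, about 3 cm above its base, and stayed still for about 3 s with no contact force.
- **Pressing:** I then pressed the red button to its hard stop at z ≈ 0.057, with up to 20 N. On the way up, contact lasted until about z = 0.063, which matches the full 6 mm of travel and the button coming back up.
- **First press:** The force limit first stopped the press at about 8 N, so I pressed a little further, without lifting, to be sure the button was fully down.
- **Last checks:** The arm ended at z = 0.25 m with close to zero force on it. In the last scene and side pictures, the brackets and everything else look to be where they started, and I never touched the green button. No check failed or disagreed.

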